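# Ease the inked block home against sprung register stops

## Robot

A 6-joint arm with a two-finger parallel gripper is mounted at the origin on the work surface. World frame = base frame: x ahead of the robot, y to its left, z up, the work surface at z = 0. Lengths are in m, angles in rad, forces in N, time in s.
With the tool pointing down it reaches from about 0.375 to 0.975 m from the base axis. Payload 3.8 kg.
Tool frame: the origin (TCP) lies midway between the tips of the shut fingers; the grasp point (between the pads) lies 19 mm behind it; z points along the fingers, y is the line along which they close (so a half turn about z gives the same grasp; the last joint's range is limited). The gripper opens to 88 mm and grips with 3 to 60 N. Pads are 18 mm wide; open, the fingers measure 123 mm over their backs; the gripper's body (75 mm by 187 mm) begins 45 mm behind the grasp point.
Start: joints at [-1.33, 0.264, 1.604, -0, 1.274, -0.037], TCP at [0.185, -0.649, 0.239] pointing down, gripper open.
Joint ranges: [-2.63, 2.63], [-0.94, 2.18], [0.31, 2.57], [-1.31, 4.45], [0, 2.66], [-2.55, 2.55]. Speed limits (rad/s): [2.57, 2.57, 3.14, 3.14, 3.14, 3.14].

## Interface

Orientations are given as a rotation vector (axis times angle).
In Python, from cell import manip, inverse_kinematics, cams, order gives the robot as it stands. Calls block until the motion is done:
- manip.move_pose(position, orientation): joint-space move of the TCP to a pose.
- manip.move_linear(position, rate=0.15, rot=None): straight line of the TCP; rot=None keeps the orientation; rate is the mean speed in m/s.
- manip.set_joints(angles): joint-space move.
- manip.set_gripper(opening, force=None): finger opening in m; force is the grip in N (None keeps the last); returns when the fingers have stopped.
- manip.dwell(seconds).
- inverse_kinematics(position, orientation): joint angles nearest the present ones, or None.
- manip.state(): the state.
- cams.capture(name): name is "scene" or "top"; returns a dict with "image" (384x512x3 uint8, blue, green, red), "z_map" (384x512 float32, m along the optical axis (not along the pixel's ray), 0 where there is no reading), "intrinsics" (3x3 intrinsics, pixels), "k1" (the pictures are not rectified: a ray, as slopes to the right and down, at radius r is drawn at 1 + k1 r^2 times it, then the intrinsics apply), "position" and "orientation" of the camera in the world. Camera axes: x right, y down, z forward; pixel columns grow to the right and rows downward; lengths in m; the calibration is good to about 2 mm. A picture is of the moment at which its call begins.
A pose or a line that the arm cannot do raises manip.IKError and nothing moves.
- order.close_job(): hands the job in; it is judged then, once.
The state is a dict: "clock": time; "joint_pos": joint angles; "joint_velocities": joint speeds; "tau": joint torques, N m; "tool_pos": TCP position; "tcp_rot": TCP orientation; "contact_force": force on the tool from outside, world axes, zero at the start; "moment": the same for the moment, N m; "gripper_width": finger opening in m; "grasp_force": force on a finger pad.
Only numpy, scipy, OpenCV 4.12 (cv2) and the standard library are available. Lean on these libraries where they do the work, as an engineer would, in place of code of your own. Each camera call takes 0.05 s, during which the arm holds its last target. There are 200 camera calls.

## Task

Slide the inked magenta printing block along its wooden register board until its far side rests squarely against the blue stop and its left side squarely against the orange stop. Be gentle: never press a stop with more than 8 N (about 10 mm of spring travel) nor the block with more than 20 N, and leave the paint tubes, ink roller and tin where they are. Leave the block lying flat and at rest there, touching both stops.

Things in the scene. Friction and masses are not known exactly. Their poses are not given: they have to be found in the camera images.
- board: register board: fixed brown wooden board 300 (x) x 380 (y) x 8 mm thick lying on the table. Origin: centre of its underside; x axis away from the robot towards the blue stop, y axis (left) towards the orange stop. Aluminium spring housings, 26 mm high above the board, stand behind the blue stop (from board x = +136 mm) and the orange stop (from board y = +172 mm).
- back_stop: blue sprung stop bar, 240 mm long (board y), 10 mm thick, 20 mm high, at the board's far side. Origin: middle of the lower edge of its face towards the robot, at board (x,y,z) = (107.5, 0, 8) mm unpressed. Slides along board +x only, up to 12 mm, on a spring of 0.8 N per mm without preload (bottoms out at 9.6 N), and springs back.
- side_stop: orange sprung stop bar, 80 mm long (board x), 10 mm thick, 20 mm high, at the board's left side. Origin: middle of the lower edge of its face towards board -y, at board (x,y,z) = (40, 142, 8) mm unpressed. Slides along board +y only, up to 12 mm, on the same spring of 0.8 N per mm.
- block: inked printing block: loose wooden slab 115 (x) x 160 (y) x 22 mm high, 0.3 to 0.65 kg, magenta top with white strips, flat on the board, turned from it by up to 0.22 rad; too wide to grip. Origin: centre of its underside. Home: axes parallel to the board's, centre near board (x,y) = (50, 62) mm, plus what the stops are pressed in. Sliding it takes about 2 to 8 N.
- block_far (a point): middle of the block's far (+x) side face, 57.5 mm from the block's centre, 11 mm above its underside; this face goes against the blue stop
- block_left (a point): middle of the block's left (+y) side face, 80 mm from the block's centre, 11 mm above its underside; this face goes against the orange stop
- tube_red: bystander: loose paint tube, red, 130 x 46 x 33 mm, lying to the right of the board; origin under its middle
- tube_ochre: bystander: loose paint tube, ochre, 160 x 46 x 33 mm, lying to the right of the board; origin under its middle
- brayer: bystander: loose ink roller, 190 x 100 x 36 mm, dark wooden handle, to the left of the board; origin under its middle
- ink_tin: bystander: small loose tin with magenta lid, 48 mm across, 34 mm high, on the board's near left corner; origin under its centre
Mind the look-alikes: they are no part of the job. There is more than one size of the block; the job needs the largest.

How it is judged:
By the outcome, as a careful person would: the job done as asked, in the order asked, and still so for the second after the job is handed in, with the robot touching nothing.
It also fails if it takes over 67 s, if anything falls off the work surface, if the arm or the gripper's body presses on something with over 40 N, if the wrist force passes 120 N, or if a joint passes its speed limit or range.

## Working session

There is one attempt and no reset: what is moved stays moved. The work goes in short steps, each a Python script; the robot and the scene stay as the last script left them, time stands still between calls to the robot, and variables do not carry over. Pictures are saved under pics/ and viewed, at most 10 in all, crops included, and the job is handed in when it is done.

```bash
mkdir -p pics; ls; python3 - <<'E'
from cell import manip,cams
import cv2,numpy as np
for n in("scene","top"):
    c=cams.capture(n);cv2.imwrite(f"pics/{n}0.png",c["image"]);np.savez(f"{n}0.npz",**c)
    print(n,c["position"],c["orientation"],c["intrinsics"].tolist(),c["k1"])
print(manip.state())
E
```

```text
pics
scene [1.4202234  0.16719157 0.88222806] [-1.59347245 -1.87589111  0.85403248] [[478.32555150270457, 0.0, 260.52989364672686], [0.0, 478.32555150270457, 192.6335438497893], [0.0, 0.0, 1.0]] -0.046238989428937644
top [ 0.31040876 -0.00579101  1.13154339] [-2.09875296  2.14734684 -0.19132129] [[486.7301206976926, 0.0, 257.59996772952354], [0.0, 486.7301206976926, 193.10986012731487], [0.0, 0.0, 1.0]] -0.1912790957742115
{'clock': 0.1, 'joint_pos': array([-1.32990727e+00,  2.64645387e-01,  1.60521359e+00, -5.62204327e-06,
        1.27371344e+00, -3.68734030e-02]), 'joint_velocities': array([ 0.00071681, -0.00197736, -0.00331235,  0.00191498,  0.00097073,
       -0.00044712]), 'tau': array([-1.45487315e-04, -5.03619289e+01, -3.58072150e+01,  7.31208944e-02,
        2.33235693e-02, -5.55809947e-05]), 'tool_pos': array([ 0.18494999, -0.6485063 ,  0.23754725]), 'tcp_rot': array([-3.10939347e+00, -4.34637013e-01,  3.24868260e-04]), 'contact_force': array([-0.0454176 , -0.26340447,  0.85831356]), 'moment': array([ 0.08020283, -0.02682467, -0.02801336]), 'grasp_force': 0.0, 'gripper_width': 0.08775036056779768}
```

View pics/top0.png

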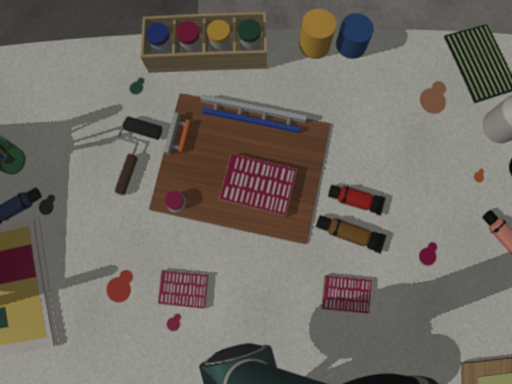

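View pics/scene0.png

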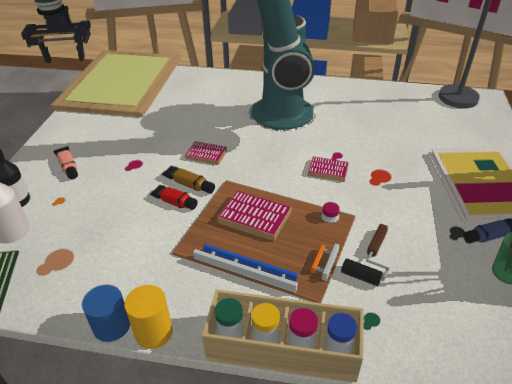

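```bash
cat > h.py <<'E'
import cv2,numpy as np
from scipy.spatial.transform import Rotation as R
from cell import manip,cams,inverse_kinematics,order
def rays(c,px):
    p=cv2.undistortPoints(np.float64(px).reshape(-1,1,2),c["intrinsics"],np.float64([c["k1"],0,0,0])).reshape(-1,2)
    return np.c_[p,np.ones(len(p))]@R.from_rotvec(c["orientation"]).as_matrix().T
def onplane(c,px,z):
    d=rays(c,px);o=np.asarray(c["position"]);return o+d*((z-o[2])/d[:,2])[:,None]
def hsv(c): return cv2.cvtColor(c["image"],cv2.COLOR_BGR2HSV)
def biggest(m,near=None):
    cs=cv2.findContours(m.astype(np.uint8)*255,cv2.RETR_EXTERNAL,cv2.CHAIN_APPROX_NONE)[0]
    return max(cs,key=cv2.contourArea)
def tri(a,pa,b,pb):
    da,db=rays(a,[pa])[0],rays(b,[pb])[0];o=np.asarray(a["position"]);q=np.asarray(b["position"])
    s=np.linalg.lstsq(np.c_[da,-db],q-o,rcond=None)[0];P,Q=o+s[0]*da,q+s[1]*db
    return (P+Q)/2,np.linalg.norm(P-Q)
E
python3 - <<'E'
from h import *
for n,pts in(("top",dict(board=(260,225),board2=(210,130),blk=(235,160),stop=(250,120),org=(184,135),tin=(176,198),table=(120,250),white=(240,180),housing=(255,108))),("scene",dict(board=(270,260),blk=(222,215),stop=(250,262),org=(318,258)))):
    c=dict(np.load(n+"0.npz"));h=hsv(c)
    for k,(x,y) in pts.items(): print(n,k,np.median(h[y-1:y+2,x-1:x+2].reshape(-1,3),0))
    cv2.imwrite(f"pics/{n}crop.png",cv2.resize(c["image"][80:250,140:400] if n=="top" else c["image"][170:310,160:420],None,fx=3,fy=3,interpolation=cv2.INTER_CUBIC))
E
```

```text
top board [ 11. 134.  94.]
top board2 [ 12. 138.  90.]
top blk [171. 136. 101.]
top stop [112. 174. 110.]
top org [ 10. 181. 141.]
top tin [171. 171.  98.]
top table [ 30.  14. 145.]
top white [171.  48. 123.]
top housing [ 70.   6. 128.]
scene board [ 13. 148. 127.]
scene blk [170. 133. 156.]
scene stop [110. 186. 114.]
scene org [ 13. 220. 214.]
```

View pics/topcrop.png

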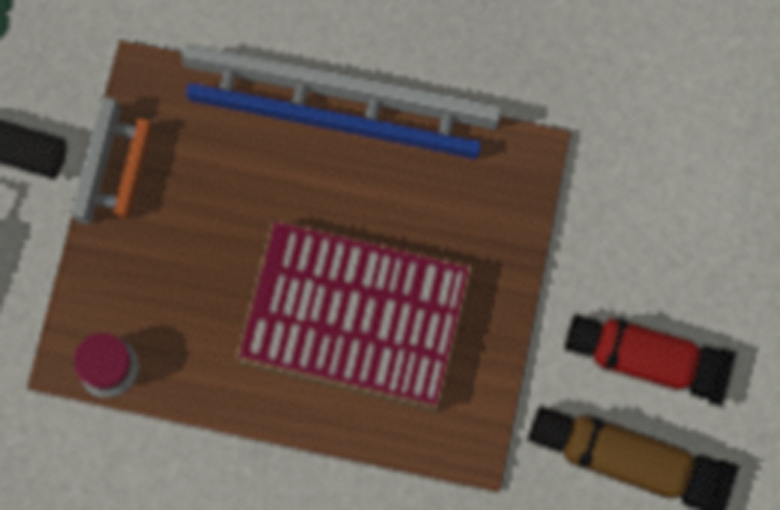

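View pics/scenecrop.png

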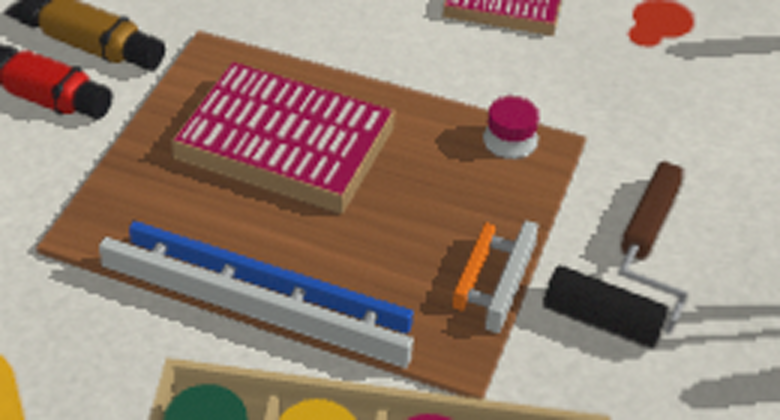

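The top crop shows three candidates: the block on the board at top-image (260,184), and smaller look-alikes at (184,289) and (348,293). The block on the board is the largest, so it fits. The blue stop is at (250,120), the orange stop at (184,135), the tin at (176,200), the tubes to the right at about (355,198) and (350,232), and the brayer at the left around (130,150). The scene crop agrees.

```bash
cat >> h.py <<'E'
def mask(c,k,roi):
    h=hsv(c).astype(int);H,S,V=h[...,0],h[...,1],h[...,2]
    m={"blk":((H>160)&(S>90)),"board":(H>5)&(H<20)&(S>100),"blue":(H>100)&(H<125)&(S>120),"org":(H>4)&(H<18)&(S>165)&(V>105)}[k]
    x0,y0,x1,y1=roi;o=np.zeros_like(m);o[y0:y1,x0:x1]=m[y0:y1,x0:x1]
    o=o.astype(np.uint8)
    if k in("blk","board"): o=cv2.morphologyEx(o,cv2.MORPH_CLOSE,np.ones((5,5)))
    return o
def rect(c,k,roi,z):
    ct=cv2.convexHull(biggest(mask(c,k,roi)));P=onplane(c,ct.reshape(-1,2),z)[:,:2]
    (cx,cy),s,a=cv2.minAreaRect((P*1000).astype(np.float32))
    b=cv2.boxPoints(((cx,cy),s,a));i=0 if s[0]>0 else 0
    e=b[1]-b[0];f=b[2]-b[1];L=e if np.hypot(*e)>np.hypot(*f) else f   # long axis -> +y
    if L[1]<0:L=-L
    return np.array([cx,cy]),np.arctan2(-L[0],L[1]),sorted(s),b
ROI={"top":dict(blk=(200,140,310,230),board=(140,85,335,250),blue=(190,100,310,135),org=(175,115,195,158)),
 "scene":dict(blk=(205,180,300,245),board=(165,175,365,310),blue=(195,240,300,285),org=(305,240,330,278))}
E
python3 - <<'E'
from h import *
C={n:dict(np.load(n+"0.npz")) for n in("top","scene")}
Z=dict(board=.008,blk=.030,blue=.028,org=.028)
for k in Z:
  for n in C:
    c,a,s,b=rect(C[n],k,ROI[n][k],Z[k]);print(k,n,c.round(1),round(a,4),np.round(s,1),b.round(0).tolist())
# heights from two views: extreme corners of each
for k in("board","blk"):
    A={}
    for n in C:
        c,a,s,b=rect(C[n],k,ROI[n][k],Z[k])
        P=onplane(C[n],biggest(mask(C[n],k,ROI[n][k])).reshape(-1,2),Z[k])[:,:2]*1000
        px=biggest(mask(C[n],k,ROI[n][k])).reshape(-1,2)
        u=np.array([np.cos(a),np.sin(a)]);v=np.array([-u[1],u[0]]);q=P-c
        A[n]=[px[np.argmax(q@u*i*1+q@v*j)] for i in(1,-1) for j in(1,-1)]
    for p,q in zip(A["top"],A["scene"]):print(k,p,q,*[np.round(x*1000,1) for x in tri(C["top"],p,C["scene"],q)])
E
```

```text
board top [587.2  35.8] -0.2365 [296.  375.7] [[399.0, -112.0], [687.0, -181.0], [775.0, 184.0], [487.0, 253.0]]
board scene [591.5  40.7] -0.2363 [301.7 378. ] [[401.0, -108.0], [694.0, -178.0], [782.0, 189.0], [489.0, 260.0]]
blk top [538.2  -4.2] -0.2646 [111.1 155.9] [[464.0, -65.0], [571.0, -94.0], [612.0, 57.0], [505.0, 86.0]]
blk scene [ 5.372e+02 -2.000e-01] -0.2633 [111.4 156.2] [[463.0, -61.0], [571.0, -90.0], [611.0, 61.0], [504.0, 90.0]]
blue top [694.4   9.2] -0.2359 [ 12.8 235.7] [[661.0, -104.0], [673.0, -107.0], [728.0, 122.0], [716.0, 125.0]]
blue scene [704.7  14.7] -0.2346 [ 22.9 241. ] [[665.0, -100.0], [688.0, -105.0], [744.0, 129.0], [722.0, 135.0]]
org top [659.6 170.4] 1.3445 [ 9.5 79.2] [[620.0, 175.0], [697.0, 157.0], [699.0, 166.0], [622.0, 184.0]]
org scene [668.3 173.9] 1.3452 [13.4 95.1] [[620.0, 178.0], [713.0, 157.0], [716.0, 170.0], [623.0, 191.0]]
board [180  94] [319 303] [776.2 185.6   1.1] 2.7
board [329 125] [173 253] [ 6.854e+02 -1.793e+02  4.000e-01] 4.8
board [150 208] [354 216] [489.8 254.7   5.5] 5.6
board [305 242] [225 181] [ 402.  -110.1    5.3] 1.3
blk [231 154] [273 234] [610.   58.1  29.1] 2.6
blk [295 169] [218 216] [570.  -90.3  29.8] 3.0
blk [220 198] [289 206] [505.5  84.7  31.2] 3.1
blk [285 214] [237 191] [465.1 -62.9  28.3] 4.5
```

```bash
cat >> h.py <<'E'
A=-0.236;O=np.array([.5893,.0382]);U=np.array([np.cos(A),np.sin(A)]);V=np.array([-U[1],U[0]])
def W(x,y,z): return np.r_[O+U*x/1000+V*y/1000,z/1000]     # board mm -> world m (z: world mm)
def B(p): d=(np.asarray(p)[:2]-O)*1000;return np.array([d@U,d@V])
def ori(y):   # tool down with finger line along y (world 2-vec); half turn giving smaller last joint
    out=[]
    for s in(1,-1):
        Y=np.r_[s*y,0];Zt=np.array([0,0,-1.]);out.append(R.from_matrix(np.c_[np.cross(Y,Zt),Y,Zt]).as_rotvec())
    return out
def pick(p,y):
    c=[(abs(q[5]),r) for r in ori(y) for q in[inverse_kinematics(p,r)] if q is not None]
    return min(c,key=lambda t:t[0])[1]
def F(n=3):
    f=[]
    for _ in range(n): f.append(manip.state()["contact_force"]);manip.dwell(.02)
    f=np.mean(f,0);return np.array([f[:2]@U,f[:2]@V,f[2]])
def info(t=""):
    s=manip.state();print(t,"t",round(s["clock"],2),"B",B(s["tool_pos"]).round(1),"z",(s["tool_pos"][2]*1000).round(1),"F",F().round(2),"M",np.round(s["moment"],2))
E
python3 - <<'E'
from h import *
p=W(-128,-51,110);r=pick(p,V);print(r)
manip.move_pose(p,r);info("above")
manip.move_linear(W(-128,-51,15),.15);manip.dwell(.2);info("down")
f0=F();
for x in range(-124,-84,4):
    manip.move_linear(W(x,-51,15),.04);f=F(1)-f0;print(x,B(manip.state()["tool_pos"]).round(1),f.round(2))
info()
E
```

```text
[0.36984824 3.11974625 0.        ]
above t 2.68 B [-127.4  -51.4] z 110.3 F [ 0.21 -0.02 -0.33] M [ 0.06 -0.13 -0.03]
down t 3.72 B [-126.9  -50.8] z 16.1 F [-0.05  0.16  0.2 ] M [ 0.05 -0.18  0.02]
-124 [-123.6  -50.9] [ 0.73 -0.24 -0.66]
-120 [-119.8  -51. ] [0.08 0.78 0.73]
-116 [-115.8  -51. ] [ 0.59 -0.64  1.13]
-112 [-111.7  -51. ] [ 0.42 -0.22  0.04]
-108 [-108.1  -51.1] [-0.25 -0.3   0.06]
-104 [-104.1  -51.1] [-1.21 -1.31 -0.33]
-100 [-99.8 -50.9] [-0.81 -0.49 -0.18]
-96 [-95.7 -50.9] [-0.27 -0.38 -1.05]
-92 [-91.6 -50.9] [-1.17 -0.28  0.29]
-88 [-87.6 -51. ] [-0.81 -0.89 -0.21]
 t 6.48 B [-87.6 -51. ] z 15.1 F [-1.3   0.51 -1.12] M [0.09 0.05 0.02]
```

```bash
python3 - <<'E'
from h import *
for n in("top","scene"):
    c=cams.capture(n);cv2.imwrite(f"pics/{n}1.png",c["image"])
    if n=="scene":
        P,a,s,b=rect(c,"blk",(195,185,300,255),.03);print(B(P/1000),a-A,s)
t=cv2.imread("pics/top1.png");s=cv2.imread("pics/scene1.png")
cv2.imwrite("pics/both1.png",np.hstack([cv2.resize(t[80:280,120:400],None,fx=1.4,fy=1.4),cv2.resize(s[150:350,140:420],None,fx=1.4,fy=1.4)]))
E
```

```text
[-21.58245143 -48.06918634] 0.00081942976 [112.8880386352539, 156.4612274169922]
```

View pics/both1.png

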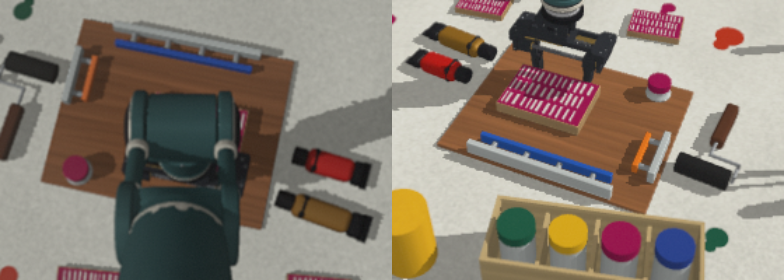

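```bash
cat >> h.py <<'E'
def look(t=""):
    f=F(8)
    c=cams.capture("scene");P,a,s,_=rect(c,"blk",(170,175,345,300),.03)
    q,_,sq,_=rect(c,"blue",(185,230,310,295),.028);g,_,sg,_=rect(c,"org",(300,235,345,283),.028)
    s0=manip.state()
    print(t,"t",round(s0["clock"],1),"tcp",B(s0["tool_pos"]).round(1),"blk",B(P/1000).round(1),"da",round(float(a-A),4),np.round(s,1),"blue",B(q/1000).round(1),np.round(sq,1),"org",B(g/1000).round(1),np.round(sg,1),"F",f.round(2))
    return c
E
python3 - <<'E'
from h import *
look()
manip.move_linear(W(-24,-51,15),.05);look()
for x in np.arange(-22,-13,1.5):
    manip.move_linear(W(x,-51,15),.03);f=F(6);print(x,f.round(2))
    if f[0]<-7: break
look()
E
```

```text
t 6.8 tcp [-87.7 -51. ] blk [-21.6 -48.1] da 0.0011 [112.9 156.5] blue [117.7   4.1] [ 23. 241.] org [ 45.1 150.3] [13.6 95.1] F [-0.85 -0.2  -0.6 ]
 t 8.4 tcp [-23.8 -50.9] blk [ 42.4 -48. ] da -0.0 [112.8 156.5] blue [117.7   3.8] [ 23.  241.7] org [ 45.1 150.3] [13.6 95.1] F [-0.71 -0.4  -0.77]
-22.0 [-4.88  0.17  3.83]
-20.5 [-4.09  0.09  2.4 ]
-19.0 [-2.86 -0.18  0.62]
-17.5 [-4.69  0.39  1.75]
-16.0 [-6.08  0.54  2.53]
-14.5 [-8.21  1.1   4.45]
 t 10.7 tcp [-16. -51.] blk [ 50.5 -48. ] da -0.0085 [112.5 156.5] blue [119.5   5.1] [ 20.9 241.2] org [ 45.1 150.4] [13.5 95.1] F [-7.77  0.61  4.85]
```

```bash
python3 - <<'E'
from h import *
manip.move_linear(W(-45,-51,15),.08);look("released")
manip.move_linear(W(-45,-51,100),.25)
p=W(50,-165,100);r=pick(p,U);manip.set_gripper(.055);print(r)
manip.move_pose(p,r);info("above")
c=look();cv2.imwrite("pics/scene2.png",c["image"][150:330,100:420])
c=cams.capture("top");P,a,s,_=rect(c,"blk",(160,85,320,200),.03);print("top blk",B(P/1000),a-A,s)
E
```

```text
released t 11.4 tcp [-44.2 -50.9] blk [ 50.8 -48. ] da 0.0 [111.5 156.5] blue [119.5   5.1] [ 20.9 241.2] org [ 45.1 150.3] [13.6 95.1] F [ 0.28  0.16 -0.26]
[2.46751593 1.94447153 0.        ]
above t 13.81 B [  49.7 -164.8] z 99.9 F [ 0.52 -0.05 -0.11] M [-0.04 -0.07  0.01]
 t 14.0 tcp [  49.8 -164.6] blk [ 50.8 -48. ] da 0.0 [111.5 156.5] blue [119.5   5.1] [ 20.9 241.2] org [ 45.1 150.3] [13.6 95.1] F [ 0.07 -0.02 -0.21]
top blk [ 52.73355367 -37.80900327] -0.0045734644 [110.62789916992188, 128.89695739746094]
```

View pics/scene2.png

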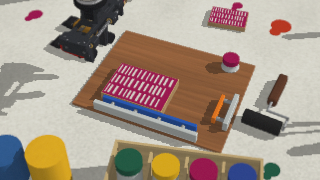

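```bash
python3 - <<'E'
from h import *
manip.move_linear(W(50,-160,15),.15);manip.dwell(.1);info("down")
manip.move_linear(W(50,-125,15),.06);look()
manip.move_linear(W(50,-42,15),.06);look()
E
```

```text
down t 14.91 B [  51.4 -160. ] z 16.5 F [ 0.62 -0.13 -0.18] M [-0.06 -0.07 -0.  ]
 t 15.9 tcp [  50.  -124.5] blk [ 50.1 -32.5] da 0.0012 [111.5 157.3] blue [119.1   4.3] [ 21.6 242.8] org [ 45.5 150.4] [13.5 94.2] F [-0.36 -1.17  0.77]
 t 17.6 tcp [ 49.7 -42. ] blk [49.7 49.8] da 0.0004 [111.6 157.3] blue [119.4   5. ] [ 22.2 241.1] org [ 45.1 150.4] [13.9 95.1] F [-2.09 -3.72  1.6 ]
```

```bash
python3 - <<'E'
from h import *
manip.move_linear(W(50,-31,15),.05);look()
for y in np.arange(-29.5,-20,1.5):
    manip.move_linear(W(50,y,15),.03);f=F(6);print(y,f.round(2))
    if f[1]<-7.5: break
look()
E
```

```text
t 18.1 tcp [ 50.6 -30.6] blk [50.  61.7] da -0.0017 [111.6 157.4] blue [119.5   4.6] [ 22.1 240.2] org [ 45.1 150.7] [12.9 95.1] F [ 0.34  0.05 -0.07]
-29.5 [ 0.27 -2.43  1.05]
-28.0 [-0.15 -5.01  3.01]
-26.5 [-0.41 -5.93  3.12]
-25.0 [-0.76 -6.39  3.3 ]
-23.5 [-0.43 -7.54  3.53]
 t 20.1 tcp [ 50.1 -24.7] blk [49.5 67.2] da -0.0015 [111.5 157.4] blue [119.2   4.1] [ 22.5 241. ] org [ 45.1 154.7] [12.8 95.1] F [-0.71 -7.61  3.29]
```

```bash
python3 - <<'E'
from h import *
manip.move_linear(W(50,-50,15),.08);look("released")
manip.move_linear(W(50,-50,100),.25)
p=W(-50,62,100);r=pick(p,V);manip.set_gripper(.08)
manip.move_pose(W(-60,-150,140),r);info("side")
look()
c=cams.capture("top");cv2.imwrite("pics/top3.png",cv2.resize(c["image"][80:250,140:400],None,fx=3,fy=3,interpolation=cv2.INTER_CUBIC))
for k,roi,z in(("blk",(160,85,320,220),.03),("blue",(190,95,310,135),.028),("org",(160,110,190,158),.028)):
    P,a,s,_=rect(c,k,roi,z);print("top",k,B(P/1000),a-A,s)
E
```

```text
released t 20.7 tcp [ 50.  -49.7] blk [49.5 67.6] da -0.0015 [111.5 156.6] blue [119.2   3.8] [ 22.5 241.7] org [ 45.1 154.7] [12.8 95.1] F [ 0.23  0.04 -0.  ]
side t 23.3 B [ -59.8 -149.9] z 140.1 F [ 0.11 -0.44 -0.37] M [ 0.01 -0.07  0.06]
 t 23.5 tcp [ -59.9 -149.9] blk [49.5 67.6] da -0.0015 [111.5 156.6] blue [118.8   4.1] [ 22.4 241.1] org [ 45.7 154.7] [12.8 93.8] F [ 0.27 -0.04  0.11]
top blk [51.67957113 63.41623005] -0.00091543794 [111.35115814208984, 155.29310607910156]
top blue [111.13012574  23.73018468] -0.010100052 [12.608551979064941, 182.2716827392578]
top org [ 37.94507991 149.64827558] 1.5806377 [8.220952987670898, 81.1726303100586]
```

View pics/top3.png

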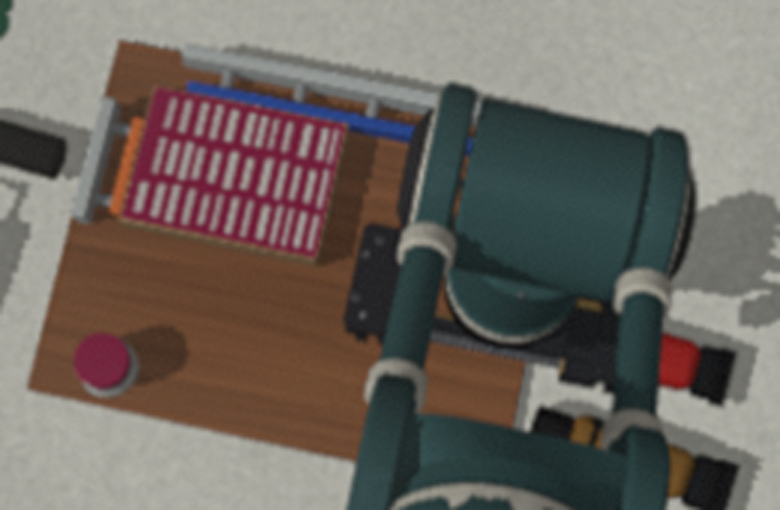

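```bash
python3 - <<'E'
from h import *
r=pick(W(-45,64,100),V)
manip.move_pose(W(-45,64,110),r)
manip.move_linear(W(-45,64,15),.15);info("down")
manip.move_linear(W(-22,64,15),.05);print(F(6).round(2))
for x in np.arange(-19.5,-11,1.):
    manip.move_linear(W(x,64,15),.03);f=F(6);t=B(manip.state()["tool_pos"]);print(x,t.round(1),f.round(2))
    if f[0]<-8.5 or t[0]>-15: break
look()
E
```

```text
down t 25.24 B [-44.1  63.8] z 15.8 F [-0.26  0.17  0.66] M [ 0.01 -0.19 -0.02]
[-0.53  0.24  0.44]
-19.5 [-19.6  64. ] [-0.08 -0.11 -0.09]
-18.5 [-18.5  64. ] [-0.11  0.04 -0.17]
-17.5 [-17.5  64. ] [ 0.41  0.14 -0.11]
-16.5 [-17.2  63.9] [-3.59  0.48  2.89]
-15.5 [-17.2  63.9] [-7.64  0.64  5.64]
-14.5 [-17.2  63.9] [-10.25   0.59   8.28]
 t 28.3 tcp [-17.2  63.9] blk [49.  67.6] da -0.0015 [112.5 156.6] blue [118.8   4.6] [ 22.4 240.2] org [ 45.1 154.6] [13.  95.1] F [-9.98  0.71  8.28]
```

```bash
python3 - <<'E'
from h import *
for x,z in((-15,16),(-15,17),(-14.5,17.5),(-14.,18),(-13.5,18.5),(-13,19)):
    manip.move_linear(W(x,64,z),.03);f=F(6);t=B(manip.state()["tool_pos"]);print(x,z,t.round(1),(manip.state()["tool_pos"][2]*1000).round(1),f.round(2))
    if f[0]<-11.5 or t[0]>-15.6: break
look()
E
```

```text
-15 16 [-16.9  63.5] 15.0 [-6.61 -0.39  1.14]
-15 17 [-16.5  63.3] 15.8 [-4.83 -1.02 -1.87]
-14.5 17.5 [-16.1  63.3] 16.2 [-5.33 -0.59 -1.97]
-14.0 18 [-15.8  63.3] 16.6 [-5.34 -0.64 -1.74]
-13.5 18.5 [-15.4  63.2] 17.1 [-5.45 -0.65 -1.94]
 t 30.2 tcp [-15.4  63.2] blk [50.  66.4] da -0.0011 [114.5 156.9] blue [120.2   4.1] [ 20.5 239.2] org [ 45.5 154. ] [12.8 94.2] F [-5.99 -0.62 -1.99]
```

```bash
python3 - <<'E'
from h import *
manip.move_linear(W(-13.8,63.5,17.8),.03);print(F(6).round(2))
manip.move_linear(W(-40,64,17.8),.06);look("released")
manip.move_linear(W(-40,64,110),.25)
manip.move_pose(W(-100,-350,200),pick(W(-100,-350,200),V))
manip.dwell(.5);C={"scene":look()};C["top"]=c=cams.capture("top")
for k,roi,z in(("blk",(160,85,320,220),.03),("blue",(190,95,310,135),.028),("org",(160,110,190,158),.028),("board",(140,85,335,250),.008)):
    P,a,s,_=rect(c,k,roi,z);print("top",k,B(P/1000).round(1),round(a-A,4),np.round(s,1))
t=cv2.resize(c["image"][80:250,140:330],None,fx=2,fy=2,interpolation=cv2.INTER_CUBIC);s=cv2.resize(C["scene"]["image"][180:350,200:390],None,fx=2,fy=2,interpolation=cv2.INTER_CUBIC)
cv2.imwrite("pics/both4.png",np.hstack([t,s]))
E
```

```text
[-4.77 -0.09 -2.71]
released t 31.3 tcp [-39.5  64.1] blk [51.3 66.6] da -0.001 [111.5 156.6] blue [119.6   3.3] [ 20.7 240.8] org [ 45.5 153.8] [12.8 94.2] F [0.28 0.51 0.01]
 t 34.5 tcp [-100. -350.] blk [51.3 66.6] da -0.0022 [111.5 156.5] blue [119.6   4.1] [ 20.7 239.2] org [ 45.5 153.8] [12.8 94.2] F [-0.17  0.15  0.05]
top blk [53.  62.5] -0.0006 [110.8 155.3]
top blue [112.5  -2.8] -0.0025 [ 12.5 236.5]
top org [ 38.  148.5] 1.5665 [ 8.8 81.2]
top board [-1.6 -2.9] -0.0007 [295.7 375.5]
```

View pics/both4.png

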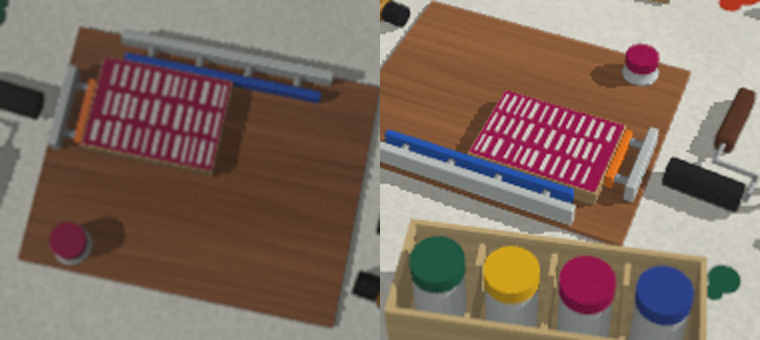

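The final views show the block flush against both stops. Each stop is pressed in about 3.5 mm (about 2.8 N), yaw is within 2 mrad of the board, and the bystanders are where they started.

```bash
python3 -c "
from cell import order;print(order.close_job())"
```

```text
the job is handed in; nothing more can be done
None
```

The printing block lies flat and square against the blue and orange stops, each pressed in about 3.5 mm (roughly 2.8 N), with the arm clear, and I handed the job in at about 35 s of the 67 s allowed.

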